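# Bamboo pole under the saw's guard flap

### The job

Set the short bamboo pole ready for its cut in the bench saw: with one fingertip press the saw's press bar down and hold it, so that the clear spring-closed guard flap stays open, while your other fingertip pushes the pole along its trough, under the flap, until its end is up against the length stop. Then take your fingers away so that the flap closes down onto the pole. Only push the pole: never lift it out of the trough, and leave the other things on the bench where they are.

Things in the scene. Friction and masses are not known exactly. Their poses are not given: they have to be found in the camera images.
- saw: Bench cut-off saw, grey base 440x360x20 mm, fixed. Origin on the bench (z = 0) below the V-trough's middle line, in the plane of the flap's front lip. x = feed direction along the trough to the length stop, y = left of it, z up; all positions below are in this frame. The blade carriage with its motor (x -25 to 150 mm, y over 60 mm, up to 207 mm high) is parked to the left
- trough (a point): Point on the bottom line of the aluminium 90 degree V-trough at x = -100, y = 0, z = 30 mm. The trough runs along x from -240 to +55 mm; its upper edges lie at z = 48 mm, y = -18 and +18 mm
- guard (a joint): Angle of the guard, a rigid see-saw of flap and press bar on a hinge line along x at y = -45, z = 55 mm. 0 rad = shut by its spring, 0.62 = fully open (end stop). Pressing the bar down opens the flap, with about 4 N at first and 9 N when open (25 mm out from the hinge); let go, it shuts. The pole passes freely from 0.36 on; closed down onto the pole it reads about 0.27
- flap (a point): Middle of the lower edge of the clear flap's front lip; shut, it is at x = 0, y = 0, z = 64 mm and blocks the pole's way. The flap covers the trough from x = 0 to 45 mm and reaches from the hinge line to y = +35 mm, its top at z = 92 mm when shut; it has lips at front, left and rear
- press_bar (a point): Point on the press bar's top face, at x = -89 mm, 25 mm out from the hinge line; moves with it. The bar is a steel strip right of the trough, from the hinge line to y = -88 mm, x = -225 to +48 mm (beside the infeed). Shut, it slopes up outwards at 0.62 rad, outer edge at z = 81 mm; fully pressed it is level, top at z = 57 mm, so a fingertip on it is level with the pole's axis and can slide along it
- pole: The bamboo pole to push: round, 38 mm in diameter, 150 mm long, about 90 g, straight closed ends. Origin at its centre, x along its axis towards the stop. It lies in the V-trough, axis at z = 57 mm, top at z = 76 mm, at first wholly in front of the flap (x below 0)
- pole_front (a point): Centre of the pole's front end face (75 mm from its centre, towards the stop)
- pole_tail (a point): Centre of the pole's tail end face (75 mm from its centre, away from the stop): the face to push
- stop_face (a point): Where the pole's axis meets the face of the length stop: y = 0, z = 57 mm. The stop is a dark steel plate 60 mm wide, its top at z = 86 mm, fixed beyond the flap at x between 60 and 85 mm; its face looks to -x
- offcut: Bystander: upright bamboo offcut, 42 mm in diameter, 75 mm high, origin at the centre of its underside
- basket: Bystander: small woven basket, 110 mm wide, 60 mm high, origin at the centre of its underside
- cutters: Bystander: side cutters lying flat, about 120 mm long, 16 mm high, origin under their rivet
There are look-alikes about, which are no part of the job. What is shaped like the pole but pink or turquoise is not meant.

How it is judged:
By the outcome, as a careful person would: the job done as asked, in the order asked, and still so for the second after the job is handed in, with the robot touching nothing.
It also fails if it takes over 43 s, if anything falls off the work surface, if the arm or the gripper's body presses on something with over 40 N, if the wrist force passes 120 N, or if a joint passes its speed limit or range.

### The arm

A 7-joint arm with a two-finger parallel gripper is mounted at the origin on the work surface. World frame = base frame: x ahead of the robot, y to its left, z up, the work surface at z = 0. Lengths are in m, angles in degrees, forces in N, time in s.
With the tool pointing down it reaches from about 0.4 to 0.85 m from the base axis. Payload 4.5 kg.
Tool frame: the origin (TCP) lies midway between the tips of the shut fingers; the grasp point (between the pads) lies 19 mm behind it; z points along the fingers, y is the direction in which the jaws open and shut (so a half turn about z gives the same grasp; the last joint's range is limited). The gripper opens to 88 mm and grips with 3 to 60 N. Pads are 18 mm wide; open, the fingers measure 123 mm over their backs; the gripper's body (75 mm by 187 mm) begins 45 mm behind the grasp point.
Start: joints at [-70.829, 39.483, -11.15, 89.685, 9.013, 51.709, -12.324], TCP at [0.185, 0.597, 0.239] pointing down, gripper open.
Joint ranges: [-172.22, 172.22], [-26.19, 119.32], [-84.43, 86.54], [7.71, 146.69], [-57.33, 237.33], [2.42, 119.75], [-152.13, 152.13]. Speed limits (degrees/s): [147.25, 147.25, 180, 180, 180, 180, 180].

### API

Orientations are given as a 3x3 rotation matrix whose columns are the frame's x, y, z axes.
In Python, from cell import manip, optics gives the robot as it stands.
- The arm moves only by the tool send_rows, never from a script. Its argument "series" is a list of rows, each a list of 7 numbers: the turn, a rotation vector about the world's x, y, z in degrees, then the shift along the world's x, y, z in m, then the opening in per cent of the stroke, from 0 (shut) to 100 (fully open). In form: [[wx, wy, wz, x, y, z, gripper], ...]. A call has 1 to 12 rows; each row is the pose to reach, as a shift and turn from the pose commanded when the call began; what a row does not reach only later rows make up. A row lasts 1/10 s, in which the tool goes at most 50 mm and 8.59 degrees, less where a joint would pass 70% of its speed; a pose out of reach is approached as far as the arm can. A call with a gripper value outside its range is refused whole. The fingers move at their own pace and stop on an object; the grip force is fixed at half the most. Time passes only in rows, so rows that repeat a pose let the fingers close. It gives the time, the measured TCP pose, the force and the opening at its end, in the units of the state.
- manip.get_state(): the state, without advancing time (a new reading comes with each control period).
- optics.read_camera(name): name is "scene" or "top" or "wrist"; returns a dict with "image" (420x560x3 uint8, red, green, blue), "mtx" (3x3 intrinsics, pixels), "R" (3x3) and "t" (3): a world point X has camera coordinates R X + t. Camera axes: x right, y down, z forward; pixel columns grow to the right and rows downward; lengths in m; the calibration is good to about 2 mm. The wrist camera is an equidistant fisheye: a pixel r from the principal point sees the ray r / f radians off the axis. A picture is of the moment at which its call begins. There is no depth.
- manip.hand_in(): hands the job in, once; it reports no verdict.
The state is a dict: "time": time; "joint_positions": joint angles; "qd": joint speeds; "joint_torque": joint torques, N m; "tcp_pos": TCP position; "eef_rot": TCP orientation; "force": force on the tool from outside, world axes, zero at the start; "ft_torque": the same for the moment, N m; "finger_gap": opening from 0.0 (shut) to 1.0 (fully open).
Only numpy, scipy, OpenCV 4.12 (cv2) and the standard library are available. Lean on these libraries where they do the work, as an engineer would, in place of code of your own. Each camera call takes 0.05 s, during which the arm holds its last target.

## Working session

There is one attempt and no reset: what is moved stays moved. The work goes in short steps, Python scripts to look and compute and a tool call to move; the robot and the scene stay as the last step left them, time stands still between calls to the robot, and variables do not carry over. Pictures are saved under pics/ and viewed, and the job is handed in when it is done.

Besides the shell and the picture viewer there is one more tool, called after "Call:" as name(argument=value, ...) on one line, values as JSON. send_rows: Moves the arm, as the interface text tells. Its arguments: {"type":"object","properties":{"series":{"type":"array","items":{"type":"array","items":{"type":"number"}}}},"required":["series"]}

```bash
mkdir -p pics; python3 - <<'E'
from cell import manip, optics
import cv2,numpy as np
s=manip.get_state()
print(s)
for n in ["scene","top","wrist"]:
    c=optics.read_camera(n); cv2.imwrite(f"pics/{n}0.png",c["image"][:,:,::-1])
    print(n,c["mtx"],c["R"],c["t"])
E
```

```text
{'time': 0.0, 'joint_positions': array([-70.82782649,  39.53344021, -11.14495504,  89.7446536 ,
         9.01459612,  51.71044072, -12.3234558 ]), 'qd': array([ 0.006825  , -0.04390386,  0.03084763,  0.12757303,  0.04515064,
        0.09193963,  0.02244549]), 'joint_torque': array([-2.40352820e-04, -5.27568233e+01, -1.26753587e+00, -1.53427863e+01,
       -5.27887791e-02,  6.57518831e-03,  1.75210589e-04]), 'tcp_pos': array([0.18505542, 0.59630841, 0.23790832]), 'eef_rot': array([[-9.55130742e-01,  2.96184253e-01, -3.93206928e-04],
       [ 2.96184470e-01,  9.55129030e-01, -1.81537259e-03],
       [-1.62121424e-04, -1.85037996e-03, -9.99998275e-01]]), 'force': array([-0.88927952, -0.10555778, -0.39347115]), 'ft_torque': array([-0.03427132,  0.0135235 ,  0.01755011]), 'finger_gap': 1.0026038341917567}
scene [[426.88714416   0.         282.75167962]
 [  0.         426.88714416 206.26892289]
 [  0.           0.           1.        ]] [[ 0.55200984  0.83352534  0.0228177 ]
 [ 0.51488791 -0.31920948 -0.7956103 ]
 [-0.65587772  0.45093327 -0.60537889]] [-0.27939581 -0.23702331  1.46505541]
top [[545.07012466   0.         279.35100532]
 [  0.         545.07012466 208.64481095]
 [  0.           0.           1.        ]] [[ 0.01911894 -0.99979878  0.00607179]
 [-0.98399785 -0.01989211 -0.17706648]
 [ 0.17715163 -0.0025893  -0.98418016]] [-0.01047851  0.54456484  1.55220049]
wrist [[325.1922621    0.         276.49273306]
 [  0.         325.1922621  205.4960347 ]
 [  0.           0.           1.        ]] [[ 0.29701317  0.95487159 -0.00184921]
 [ 0.91536031 -0.28417077  0.2852411 ]
 [ 0.27184313 -0.08641305 -0.95845401]] [-0.62464065 -0.0397518   0.38991313]
```

View pics/scene0.png

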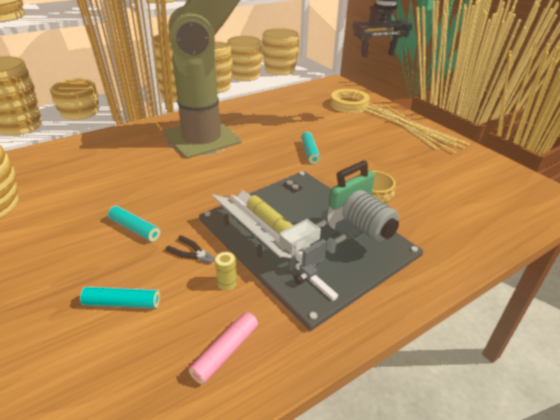

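View pics/top0.png

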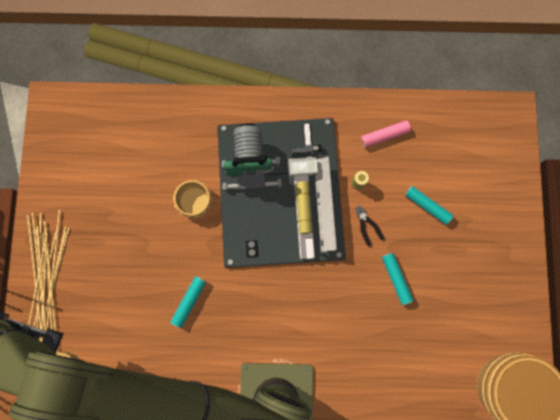

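View pics/wrist0.png

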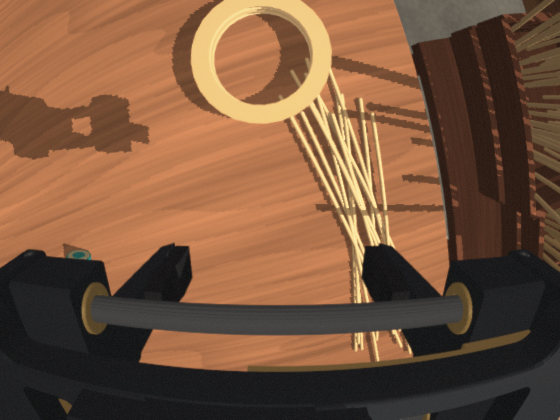

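The scene picture shows the saw at about (310,240), with the yellow pole in its trough at (268,213). In the top picture the pole is at (305,207), the flap at (302,168) and the press bar at (326,205). Next I'll zoom in on these.

```bash
python3 - <<'E'
import cv2
a=cv2.imread("pics/top0.png")[110:275,210:350]; cv2.imwrite("pics/topc.png",cv2.resize(a,None,fx=3.6,fy=3.6,interpolation=cv2.INTER_CUBIC))
a=cv2.imread("pics/scene0.png")[155:325,190:430]; cv2.imwrite("pics/scenec.png",cv2.resize(a,None,fx=3.3,fy=3.3,interpolation=cv2.INTER_CUBIC))
E
```

```text
(no output)
```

View pics/topc.png

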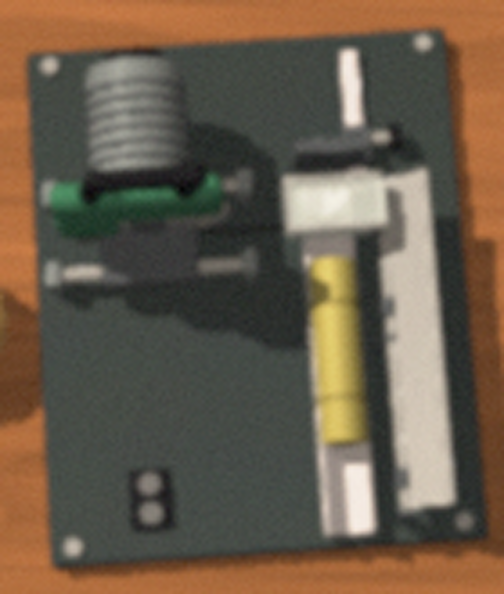

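View pics/scenec.png

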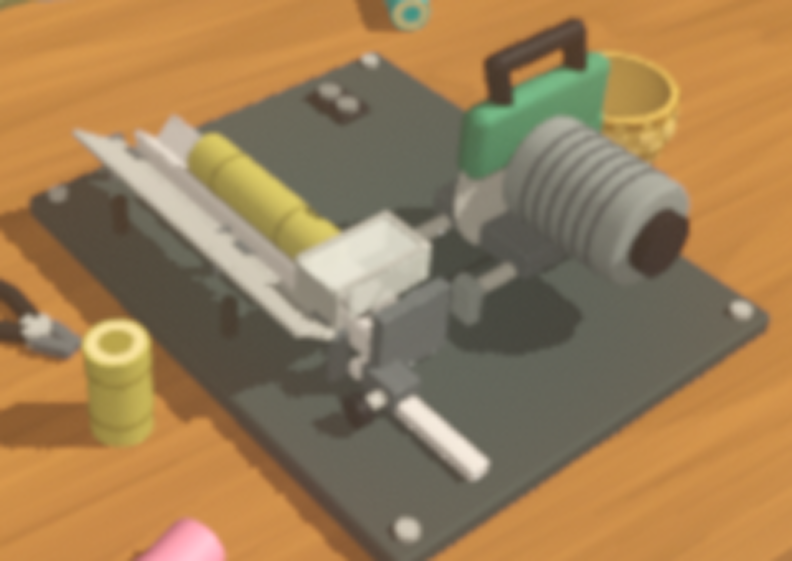

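```bash
cat > h.py <<'E'
import numpy as np,cv2
from cell import manip,optics
def ray(c,uv):
    d=np.linalg.solve(c["mtx"],[uv[0],uv[1],1.]); return -c["R"].T@c["t"], c["R"].T@d
def onz(c,uv,z):
    o,d=ray(c,uv); return o+d*(z-o[2])/d[2]
def proj(c,X):
    p=c["R"]@X+c["t"]; p=c["mtx"]@p; return p[:2]/p[2]
E
python3 - <<'E'
from h import *
c=optics.read_camera("top")
im=c["image"]; hsv=cv2.cvtColor(im,cv2.COLOR_RGB2HSV)
m=cv2.inRange(hsv,(22,90,60),(35,255,255)); m[:, :280]=0; m[:,340:]=0; m[:150]=0;m[260:]=0
n,l,s,_=cv2.connectedComponentsWithStats(m); k=1+s[1:,4].argmax(); print(s[k])
cnt=max(cv2.findContours((l==k).astype('u1')*255,0,2)[0],key=cv2.contourArea)
r=cv2.minAreaRect(cnt); b=cv2.boxPoints(r); print(r)
for p in b: print(p.round(1),onz(c,p,.057).round(4))
# crop coordinates -> full: u=210+x/3.6
f=lambda x,y:(210+(x+.5)/3.6-.5,110+(y+.5)/3.6-.5)
for nm,x,y,z in [("bolt TL",49,65,.022),("TR",423,41,.022),("BL",72,547,.022),("BR",464,521,.022),
 ("trough BL",324,535,.048),("trough BR",377,533,.048),("trough L top",304,240,.048),
 ("bar out near",456,508,.081),("bar out far",429,168,.081),
 ("flap near L",284,236,.064),("flap near R top",387,232,.092),("stop faceL top",297,165,.086),("stop faceR",368,160,.086)]:
    print(nm,np.round(f(x,y),1),onz(c,f(x,y),z).round(4))
w=optics.read_camera("wrist"); s=manip.get_state()
print("wristcam in tool",s["eef_rot"].T@(-w["R"].T@w["t"]-s["tcp_pos"]))
E
```

```text
[296 181  16  53 663]
((303.3735656738281, 206.8558807373047), (52.076927185058594, 13.345191955566406), 85.60128784179688)
[294.7 181.4] [ 0.6257 -0.0435  0.057 ]
[308.  180.4] [ 0.6296 -0.0827  0.057 ]
[312.  232.3] [ 0.4754 -0.0958  0.057 ]
[298.7 233.3] [ 0.4716 -0.0573  0.057 ]
bolt TL [223.2 127.7] [0.7982 0.177  0.022 ]
TR [327.1 121. ] [ 0.8263 -0.1416  0.022 ]
BL [229.6 261.6] [0.3887 0.143  0.022 ]
BR [338.5 254.4] [ 0.4163 -0.1766  0.022 ]
trough BL [299.6 258.2] [ 0.4003 -0.0612  0.048 ]
trough BR [314.4 257.7] [ 0.4027 -0.1038  0.048 ]
trough L top [294.1 176.3] [ 0.6432 -0.0417  0.048 ]
bar out near [336.3 250.8] [ 0.4207 -0.1637  0.081 ]
bar out far [328.8 156.3] [ 0.6975 -0.1415  0.081 ]
flap near L [288.5 175.2] [ 0.6424 -0.0248  0.064 ]
flap near R top [317.1 174.1] [ 0.6405 -0.1069  0.092 ]
stop faceL top [292.1 155.5] [ 0.6964 -0.034   0.086 ]
stop faceR [311.9 154.1] [ 0.7018 -0.0915  0.086 ]
wristcam in tool [ 0.07264162  0.00068456 -0.14578707]
```

Possible confusions in the top picture:
- Yellow pole in the trough at (303,207): this is the one I want.
- Turquoise look-alikes at (429,205), (397,279) and (188,302).
- Pink look-alike at (386,135).
- Upright offcut at (361,180).

The crop confirms the choice: yellow, lying in the trough, 155 mm measured against 150 mm given. The saw origin is at about (0.641, -0.063) with a yaw of 4.8°. The pole's tail is at saw x ≈ -165 mm.

Call:
send_rows(series=[[0, 0, 2, 0.03, -0.03, 0, 60], [0, 0, 4, 0.06, -0.06, 0, 60], [0, 0, 6, 0.09, -0.09, 0, 60], [0, 0, 8, 0.12, -0.12, 0, 60], [0, 0, 10, 0.15, -0.15, 0, 60], [0, 0, 12, 0.18, -0.18, 0, 60], [0, 0, 14, 0.21, -0.215, 0, 60], [0, 0, 16, 0.23, -0.255, 0, 60], [0, 0, 18, 0.25, -0.295, 0, 60], [0, 0, 20, 0.26, -0.34, 0, 60], [0, 0, 22, 0.265, -0.385, 0, 60], [0, 0, 22, 0.269, -0.43, 0, 60]])

```text
time: 1.45
tcp_pos: [0.4545, 0.165, 0.2387]
eef_rot: [[-0.997, -0.083, 0.0], [-0.083, 0.997, 0.0], [-0.0, 0.0, -1.0]]
force: [0.2, 0.7, -0.9]
finger_gap: 0.601
```

Call:
send_rows(series=[[0, 0, 0, 0, -0.045, 0, 60], [0, 0, 0, 0, -0.09, 0, 60], [0, 0, 0, 0, -0.135, 0, 60], [0, 0, 0, 0, -0.18, -0.01, 60], [0, 0, 0, 0, -0.225, -0.03, 60], [0, 0, 0, 0, -0.26, -0.06, 60], [0, 0, 0, 0, -0.275, -0.09, 60], [0, 0, 0, 0, -0.281, -0.115, 60], [0, 0, 0, 0, -0.281, -0.129, 60], [0, 0, 0, 0, -0.281, -0.129, 60], [0, 0, 0, 0, -0.281, -0.129, 60]])

```text
time: 2.55
tcp_pos: [0.4544, -0.1138, 0.1099]
eef_rot: [[-0.997, -0.084, 0.0], [-0.084, 0.997, 0.0], [-0.0, 0.0, -1.0]]
force: [0.4, 0.7, -0.1]
finger_gap: 0.598
```

```bash
python3 - <<'E'
from h import *
s=manip.get_state(); print(s["time"],s["tcp_pos"],s["eef_rot"].round(4),s["force"],s["finger_gap"],s["joint_positions"])
for n in ["scene","top","wrist"]:
    a=optics.read_camera(n)["image"][:,:,::-1]
    if n=="top":a=cv2.resize(a[110:275,210:350],None,fx=3.6,fy=3.6,interpolation=2)
    if n=="scene":a=cv2.resize(a[155:325,190:430],None,fx=3.3,fy=3.3,interpolation=2)
    cv2.imwrite(f"pics/{n}1.png",a)
O=np.array([.6407,-.063]);t=np.radians(4.8);u=np.array([np.cos(t),np.sin(t)]);v=np.array([-u[1],u[0]])
d=s["tcp_pos"][:2]-O; print("saw",d@u,d@v)
E
```

```text
2.55 [ 0.45438519 -0.11379541  0.10994767] [[-9.965e-01 -8.350e-02  0.000e+00]
 [-8.350e-02  9.965e-01  2.000e-04]
 [-0.000e+00  2.000e-04 -1.000e+00]] [ 0.38026778  0.74709514 -0.12724603] 0.5980925732401592 [ 16.66974277  41.80189909 -13.22581023 122.48994681  28.52688397
  18.60061832  74.26815066]
saw -0.18991182495823603 -0.03502684338601388
```

View pics/scene1.png

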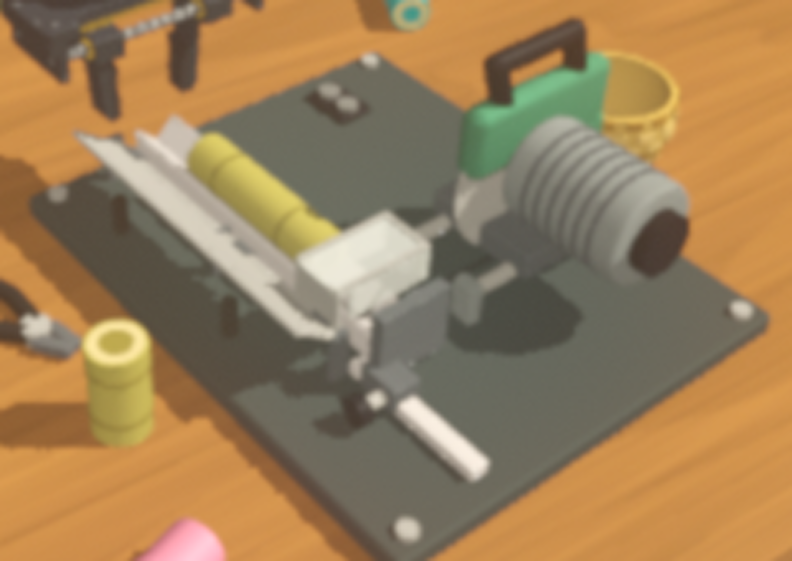

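View pics/wrist1.png

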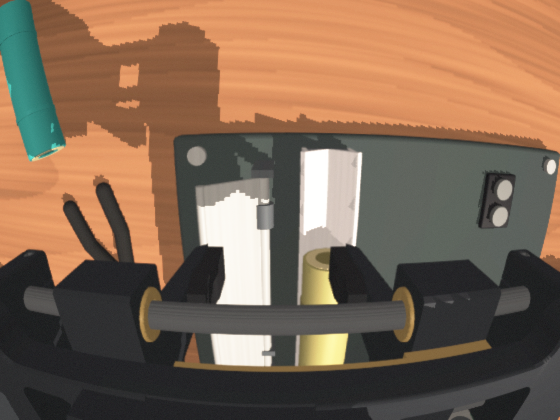

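The wrist picture shows the pole's tail face at about (323,259), the trough end at (330,152) and the bar's near end at (233,190). I'll check where these lie in the saw frame.

```bash
python3 - <<'E'
from h import *
w=optics.read_camera("wrist")
O=np.array([.6407,-.063]);t=np.radians(4.8);u=np.array([np.cos(t),np.sin(t)]);v=np.array([-u[1],u[0]])
def fe(uv,z):
    d=np.array(uv,float)-w["mtx"][:2,2]; r=np.hypot(*d); th=r/w["mtx"][0,0]
    q=np.r_[d/r*np.sin(th),np.cos(th)]; o=-w["R"].T@w["t"]; q=w["R"].T@q; return o+q*(z-o[2])/q[2]
for n,uv,z in [("tail",(323,259),.057),("tail top",(322,252),.057),("trough L",(300,152),.048),("trough R",(361,153),.048),("bar out",(197,187),.081),("bolt",(197,156),.022),("bolt2",(549,167),.022),("trough R mid",(357,245),.048),("trough L mid",(300,228),.048)]:
    X=fe(uv,z); d=X[:2]-O; print(n,X.round(4),"saw",(d@u).round(4),(d@v).round(4))
E
```

```text
tail [ 0.4774 -0.0798  0.057 ] saw -0.1642 -0.0031
tail top [ 0.4721 -0.0812  0.057 ] saw -0.1695 -0.004
trough L [ 0.4075 -0.1024  0.048 ] saw -0.2357 -0.0197
trough R [ 0.404  -0.0621  0.048 ] saw -0.2357 0.0207
bar out [ 0.4276 -0.161   0.081 ] saw -0.2206 -0.0798
bolt [ 0.4191 -0.1756  0.022 ] saw -0.2302 -0.0937
bolt2 [0.3923 0.1433 0.022 ] saw -0.2303 0.2263
trough R mid [ 0.4691 -0.0548  0.048 ] saw -0.1703 0.0225
trough L mid [ 0.4593 -0.0971  0.048 ] saw -0.1836 -0.0188
```

The two views agree within about 4 mm. Next I press the bar down at saw x = -190, clear of the tail.

Call:
send_rows(series=[[0, 0, 0, 0, 0, -0.02, 60], [0, 0, 0, 0, 0, -0.03, 60], [0, 0, 0, 0, 0, -0.035, 60], [0, 0, 0, 0, 0, -0.04, 60], [0, 0, 0, 0, 0, -0.044, 60], [0, 0, 0, 0, 0, -0.048, 60], [0, 0, 0, 0, 0, -0.051, 60], [0, 0, 0, 0, 0, -0.051, 60], [0, 0, 0, 0, 0, -0.051, 60]])

```text
time: 3.65
tcp_pos: [0.4547, -0.116, 0.0595]
eef_rot: [[-0.997, -0.081, 0.001], [-0.081, 0.997, -0.003], [-0.001, -0.003, -1.0]]
force: [0.3, -3.4, 5.7]
finger_gap: 0.598
```

```bash
cat > look.py <<'E'
import sys
from h import *
k=sys.argv[1]
s=manip.get_state(); print(s["time"],s["tcp_pos"],s["force"],s["finger_gap"])
O=np.array([.6407,-.063]);t=np.radians(4.8);u=np.array([np.cos(t),np.sin(t)]);v=np.array([-u[1],u[0]])
d=s["tcp_pos"][:2]-O; print("saw",d@u,d@v, "F saw",s["force"][:2]@u)
for n in ["scene","top"]:
    a=optics.read_camera(n)["image"][:,:,::-1]
    if n=="top":a=cv2.resize(a[110:275,210:350],None,fx=3.3,fy=3.3,interpolation=2)
    if n=="scene":a=cv2.resize(a[155:325,190:430],None,fx=3.3,fy=3.3,interpolation=2)
    cv2.imwrite(f"pics/{n}{k}.png",a)
E
python3 look.py 2
```

```text
3.65 [ 0.45467859 -0.11601125  0.05949148] [ 0.25097109 -3.3784329   5.69502195] 0.597670158508841
saw -0.18980487003878097 -0.03725946529997082 F saw -0.03260907932286818
```

View pics/scene2.png

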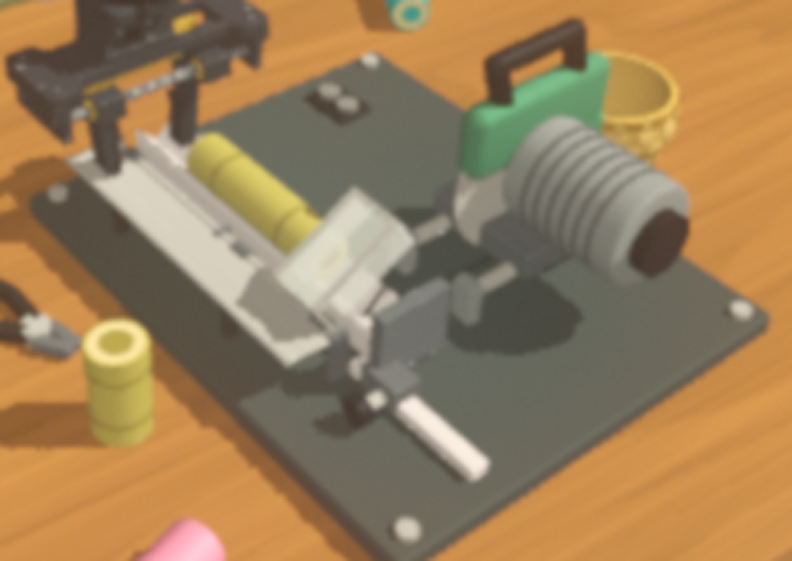

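The flap is open, bar force is about 6 N and the TCP is at z = 59.5 mm. Now I push along (0.9965, 0.0837).

Call:
send_rows(series=[[0, 0, 0, 0.006, 0.0005, -0.001, 60], [0, 0, 0, 0.011, 0.0009, -0.001, 60], [0, 0, 0, 0.015, 0.0013, -0.001, 60], [0, 0, 0, 0.019, 0.0016, -0.001, 60], [0, 0, 0, 0.024, 0.002, -0.001, 60], [0, 0, 0, 0.03, 0.0025, -0.001, 60], [0, 0, 0, 0.037, 0.0031, -0.001, 60], [0, 0, 0, 0.044, 0.0037, -0.001, 60], [0, 0, 0, 0.051, 0.0043, -0.001, 60], [0, 0, 0, 0.058, 0.0049, -0.001, 60], [0, 0, 0, 0.064, 0.0054, -0.001, 60], [0, 0, 0, 0.068, 0.0057, -0.001, 60]])

```text
time: 4.95
tcp_pos: [0.5189, -0.1093, 0.058]
eef_rot: [[-0.997, -0.082, -0.007], [-0.082, 0.997, -0.002], [0.007, -0.001, -1.0]]
force: [-7.0, -0.4, 7.5]
finger_gap: 0.602
```

```bash
python3 look.py 3
```

```text
4.95 [ 0.51889973 -0.10930298  0.0579608 ] [-6.95917081 -0.40834971  7.50937876] 0.6016742993493682
saw -0.12524762955505264 -0.035948601335328685 F saw -6.968933840535502
```

View pics/scene3.png

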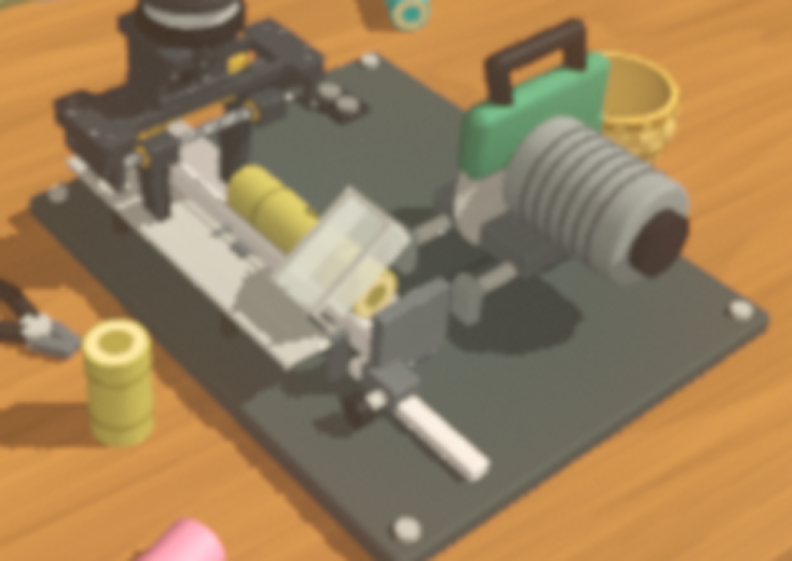

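View pics/top3.png

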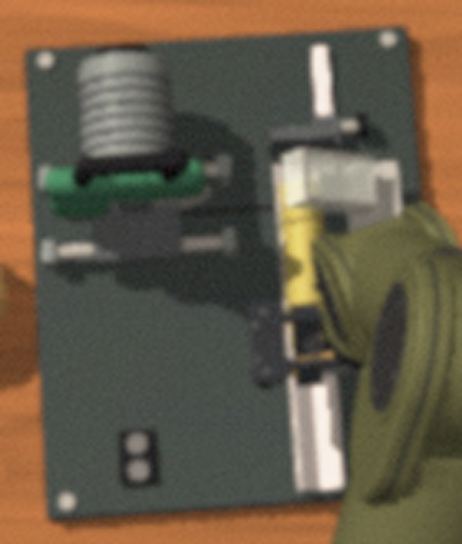

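The pole's front shows under the raised flap at scene crop (378,295), short of the stop plate at (408,320). The press bar is still down. I keep going, more slowly.

Call:
send_rows(series=[[0, 0, 0, 0.005, 0.0004, 0, 60], [0, 0, 0, 0.009, 0.0008, 0, 60], [0, 0, 0, 0.013, 0.0011, 0, 60], [0, 0, 0, 0.016, 0.0013, 0, 60], [0, 0, 0, 0.018, 0.0015, 0, 60]])

```text
time: 5.55
tcp_pos: [0.5369, -0.1078, 0.0579]
eef_rot: [[-0.997, -0.082, -0.006], [-0.082, 0.997, -0.002], [0.007, -0.001, -1.0]]
force: [-6.0, -0.8, 6.6]
finger_gap: 0.597
```

Call:
send_rows(series=[[0, 0, 0, 0.003, 0.0003, 0, 60], [0, 0, 0, 0.005, 0.0004, 0, 60], [0, 0, 0, 0.007, 0.0006, 0, 60]])

```text
time: 5.85
tcp_pos: [0.5437, -0.1073, 0.0579]
eef_rot: [[-0.997, -0.082, -0.007], [-0.082, 0.997, -0.002], [0.007, -0.001, -1.0]]
force: [-6.1, -0.3, 7.7]
finger_gap: 0.603
```

```bash
python3 look.py 4
```

```text
5.85 [ 0.54366565 -0.10728627  0.05792381] [-6.07077479 -0.2998199   7.719149  ] 0.6030349824454054
saw -0.10039981993843065 -0.03601133105091001 F saw -6.0745720133072245
```

View pics/scene4.png

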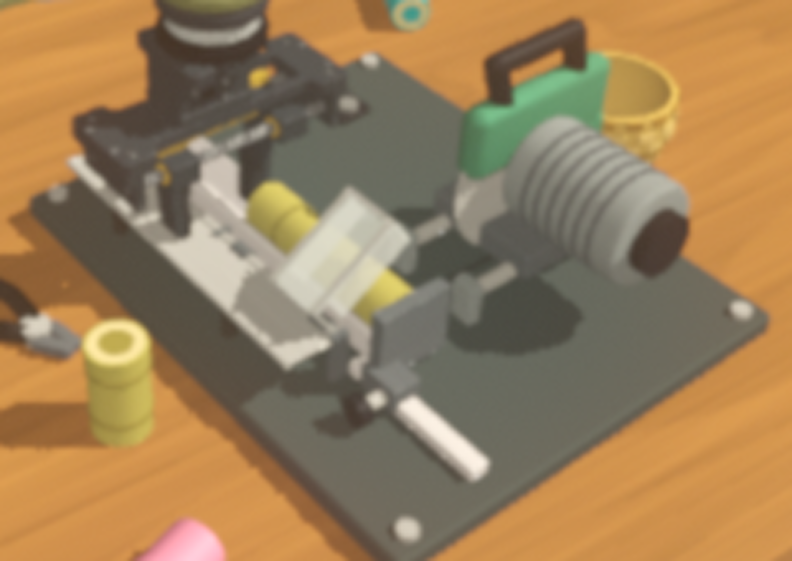

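The front is now hidden behind the stop plate, with little gap left. Drag is still about 6 N, so it has not made contact. I advance a few mm at a time and watch the force.

Call:
send_rows(series=[[0, 0, 0, 0.002, 0.0002, 0, 60], [0, 0, 0, 0.004, 0.0003, 0, 60], [0, 0, 0, 0.004, 0.0003, 0, 60]])

```text
time: 6.25
tcp_pos: [0.548, -0.1069, 0.058]
eef_rot: [[-0.997, -0.082, -0.006], [-0.082, 0.997, -0.002], [0.006, -0.001, -1.0]]
force: [-5.5, -0.5, 6.6]
finger_gap: 0.602
```

Call:
send_rows(series=[[0, 0, 0, 0.002, 0.0002, 0, 60], [0, 0, 0, 0.004, 0.0003, 0, 60], [0, 0, 0, 0.004, 0.0003, 0, 60]])

```text
time: 6.55
tcp_pos: [0.5521, -0.1066, 0.058]
eef_rot: [[-0.997, -0.082, -0.006], [-0.082, 0.997, -0.002], [0.006, -0.001, -1.0]]
force: [-5.3, 0.1, 6.9]
finger_gap: 0.598
```

Call:
send_rows(series=[[0, 0, 0, 0.002, 0.0002, 0, 60], [0, 0, 0, 0.003, 0.0003, 0, 60], [0, 0, 0, 0.003, 0.0003, 0, 60]])

```text
time: 6.85
tcp_pos: [0.5528, -0.1066, 0.0579]
eef_rot: [[-0.997, -0.082, -0.01], [-0.082, 0.997, -0.003], [0.011, -0.002, -1.0]]
force: [-9.0, -0.8, 10.4]
finger_gap: 0.6
```

Call:
send_rows(series=[[0, 0, 0, 0.002, 0.0002, 0, 60], [0, 0, 0, 0.003, 0.0003, 0, 60], [0, 0, 0, 0.003, 0.0003, 0, 60]])

```text
time: 7.15
tcp_pos: [0.5528, -0.1066, 0.0576]
eef_rot: [[-0.996, -0.083, -0.016], [-0.083, 0.997, -0.003], [0.016, -0.002, -1.0]]
force: [-14.9, -0.9, 14.3]
finger_gap: 0.597
```

```bash
python3 look.py 5
```

```text
7.15 [ 0.55283394 -0.10662104  0.0576322 ] [-14.85081342  -0.86722409  14.31787717] 0.5973562332267508
saw -0.09120801137982824 -0.03611561468644468 F saw -14.87129696953854
```

View pics/scene5.png

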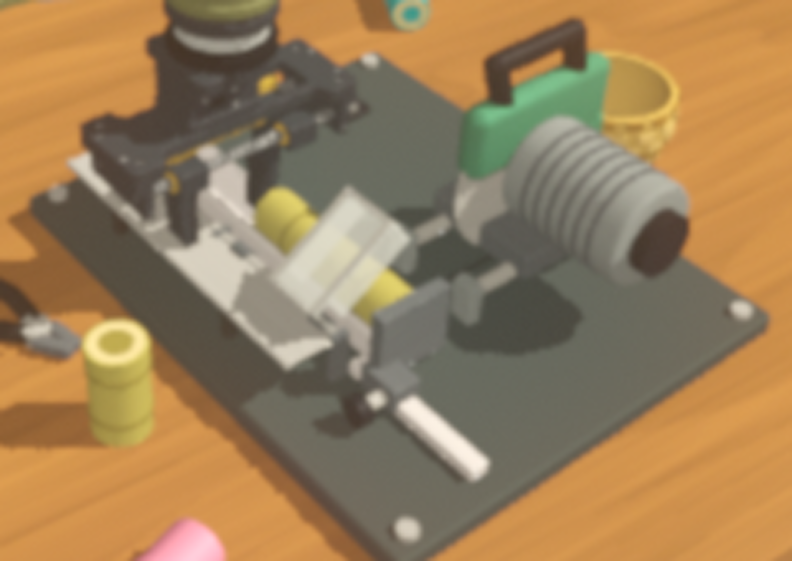

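View pics/top5.png

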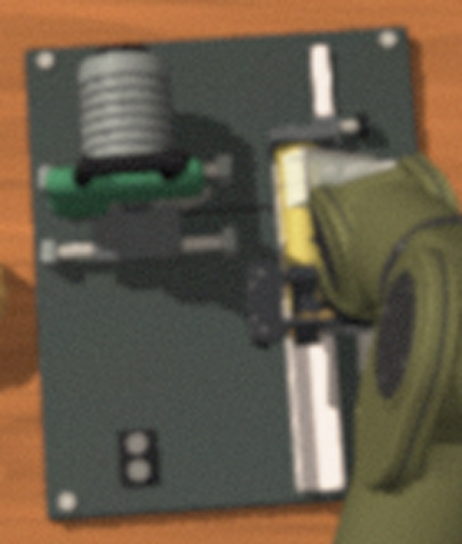

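The finger stalled at 15 N. That puts the pole front at saw x ≈ 68 mm, within the stop's 60–85 mm range. In both views the pole meets the stop plate: top crop (292,145), scene crop (400,300). I back off along the trough with the bar still held, then lift.

Call:
send_rows(series=[[0, 0, 0, -0.004, -0.0003, 0, 60], [0, 0, 0, -0.008, -0.0007, 0, 60], [0, 0, 0, -0.014, -0.0012, 0, 60], [0, 0, 0, -0.022, -0.0018, 0, 60], [0, 0, 0, -0.028, -0.0023, 0, 60], [0, 0, 0, -0.028, -0.0023, 0.005, 60], [0, 0, 0, -0.028, -0.0023, 0.011, 60], [0, 0, 0, -0.028, -0.0023, 0.018, 60], [0, 0, 0, -0.028, -0.0023, 0.027, 60], [0, 0, 0, -0.028, -0.0023, 0.045, 60], [0, 0, 0, -0.028, -0.0023, 0.075, 60], [0, 0, 0, -0.028, -0.0023, 0.11, 60]])

```text
time: 8.45
tcp_pos: [0.5317, -0.1077, 0.1682]
eef_rot: [[-0.997, -0.083, -0.004], [-0.083, 0.997, 0.0], [0.004, 0.0, -1.0]]
force: [1.3, -0.3, -0.6]
finger_gap: 0.599
```

Call:
send_rows(series=[[0, 0, 0, -0.03, 0.03, 0.03, 60], [0, 0, 0, -0.06, 0.07, 0.05, 60], [0, 0, 0, -0.08, 0.115, 0.05, 60], [0, 0, 0, -0.09, 0.16, 0.05, 60], [0, 0, 0, -0.09, 0.205, 0.05, 60], [0, 0, 0, -0.09, 0.25, 0.05, 60], [0, 0, 0, -0.09, 0.29, 0.05, 60], [0, 0, 0, -0.09, 0.32, 0.05, 60], [0, 0, 0, -0.09, 0.34, 0.05, 60], [0, 0, 0, -0.09, 0.34, 0.05, 60]])

```text
time: 9.45
tcp_pos: [0.4425, 0.2358, 0.2181]
eef_rot: [[-0.996, -0.088, 0.0], [-0.088, 0.996, 0.002], [-0.0, 0.002, -1.0]]
force: [0.2, -0.5, -0.1]
finger_gap: 0.597
```

```bash
python3 look.py 6; python3 - <<'E'
from h import *
c=optics.read_camera("top"); cv2.imwrite("pics/topfull6.png",c["image"][:,:,::-1])
hsv=cv2.cvtColor(c["image"],cv2.COLOR_RGB2HSV)
m=cv2.inRange(hsv,(22,90,60),(35,255,255)); m[:, :280]=0; m[:,340:]=0; m[:140]=0;m[260:]=0
n,l,s,_=cv2.connectedComponentsWithStats(m); k=1+s[1:,4].argmax(); 
x,y,w,h,a=s[k]; print(s[k]); X=onz(c,(x+w/2,y+h),.057); d=X[:2]-[.6407,-.063]; t=np.radians(4.8)
print("tail saw x",d@[np.cos(t),np.sin(t)])
E
```

```text
9.45 [0.44249786 0.23577469 0.21812736] [ 0.17740667 -0.46263601 -0.07749001] 0.597463904097872
saw -0.17250619829166638 0.31431197594904087 F saw 0.13807209727852102
[296 175  14  30 374]
tail saw x -0.08548936888453396
```

View pics/scene6.png

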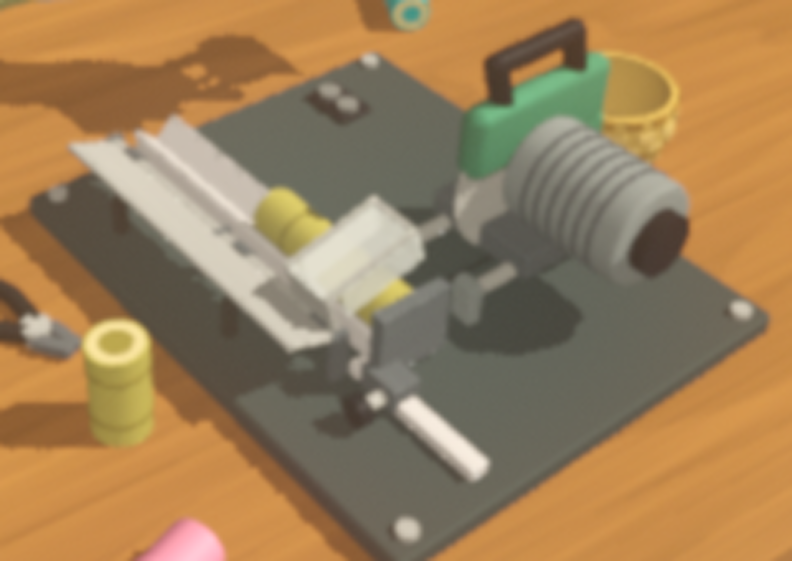

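View pics/topfull6.png

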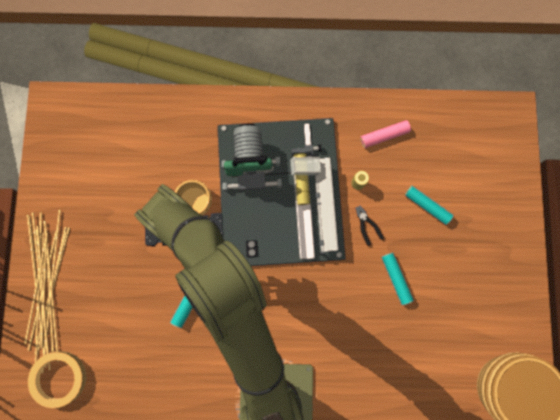

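View pics/top6.png

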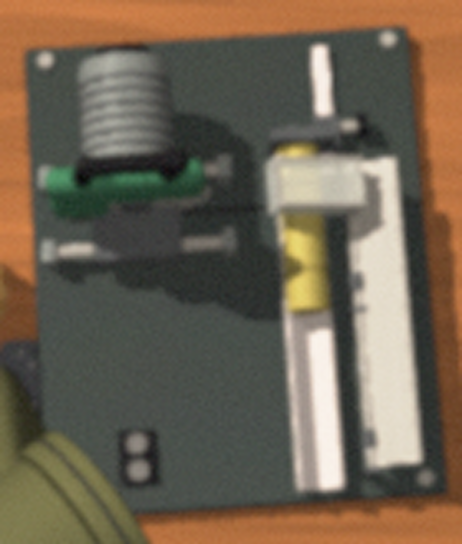

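The flap rests part-closed on the pole. The pole's end meets the stop plate at top crop (295,147), and its tail is at saw x ≈ -83 mm, the same as at the stall. The other things on the bench have not moved, and the arm is clear.

```bash
python3 -c "
from cell import manip
print(manip.hand_in())"
```

```text
the job is handed in; nothing more can be done
None
```

The pole is set against the length stop with the flap closed down on it, and I handed the job in at about 9.6 s of the 43 s allowed.

**What I did:** I held the press bar down with one fingertip and pushed the yellow pole under the open flap with the other. I kept pushing until it stalled against the stop at about 15 N. Then I backed off along the trough with the bar still held, lifted away and moved clear.

**Last checks:**
- **Pole position:** the pole's tail is at saw x ≈ -83 mm by camera. The fingertip was at -82 mm when the pole stalled, so it did not spring back. That puts its front end at about +67 mm, inside the stop's 60–85 mm range.
- **Flap and bench:** the pictures show the flap resting on the pole and the other things on the bench where they were. I judged the flap by eye and did not measure its angle.
- **Robot:** the arm was clear of everything, with the wrist force back near zero.

No check failed. The only disagreement was about 4 mm along the trough between the top and wrist camera measurements. It didn't matter, because I found the stop by contact.

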